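Line up the sample jars by lid colour

TASK

Pick out the three screw-lid sample jars and set each one upright in the recess of the round stand that has the colour of its lid (not of its label band): first the red-lidded jar, then the blue, then the white. Keep the jars upright on the way, and leave the two beakers standing where they are.

Things in the scene. Friction and masses are not known exactly. Their poses are not given: they have to be found in the camera images.
- jar_red: Closed plastic sample jar with a red screw lid (fixed on; white body, a blue band on its label), loose, about 75 g. Upright cylinder: 68 mm high, body 56 mm across up to 48 mm height, lid 59 mm across above that. Origin: centre of the underside; z up along its axis.
- jar_blue: Closed plastic sample jar with a blue screw lid (fixed on; white body, a red band on its label), loose, about 75 g. Upright cylinder: 68 mm high, body 56 mm across up to 48 mm height, lid 59 mm across above that. Origin: centre of the underside; z up along its axis.
- jar_white: Closed plastic sample jar with a white screw lid (fixed on; white body, a green band on its label), loose, about 75 g. Upright cylinder: 68 mm high, body 56 mm across up to 48 mm height, lid 59 mm across above that. Origin: centre of the underside; z up along its axis.
- stand_red: Low round red plastic stand, fixed to the bench, with a dark rubber pad in its middle: 92 mm outside, 10 mm high; round recess 76 mm across with its floor 4 mm above the bench. A small tab with a blank label, 5 mm high, sticks out 58 mm from the centre along its own -x. Origin: centre of the underside, at bench height; z up.
- stand_blue: Low round blue plastic stand, fixed to the bench, with a dark rubber pad in its middle: 92 mm outside, 10 mm high; round recess 76 mm across with its floor 4 mm above the bench. A small tab with a blank label, 5 mm high, sticks out 58 mm from the centre along its own -x. Origin: centre of the underside, at bench height; z up.
- stand_white: Low round white plastic stand, fixed to the bench, with a dark rubber pad in its middle: 92 mm outside, 10 mm high; round recess 76 mm across with its floor 4 mm above the bench. A small tab with a blank label, 5 mm high, sticks out 58 mm from the centre along its own -x. Origin: centre of the underside, at bench height; z up.
- beaker_large: Empty clear beaker, 55 x 60 x 71 mm high, loose; a bystander standing among the jars. Origin: about the centre of the underside; z up.
- beaker_small: Empty clear beaker, 46 x 51 x 59 mm high, loose; a bystander standing among the jars. Origin: about the centre of the underside; z up.
Things that resemble listed ones, but are neither listed nor needed, are in the scene too. There is more than one size of the jar_red; the job needs the middle-sized.

How it is judged:
By the outcome, as a careful person would: the job done as asked, in the order asked, and still so for the second after the job is handed in, with the robot touching nothing.
It also fails if it takes over 77 s, if anything falls off the work surface, if the arm or the gripper's body presses on something with over 40 N, if the wrist force passes 120 N, or if a joint passes its speed limit or range.

ROBOT

A 7-joint arm with a two-finger parallel gripper is mounted at the origin on a cart in front of the work surface, level with it; the furniture and walls round the work are solid. World frame = base frame: x ahead of the robot, y to its left, z up, the work surface at z = 0. Lengths are in m, angles in degrees, forces in N, time in s.
With the tool pointing down it reaches from about 0.425 to 0.875 m from the base axis. Payload 4.7 kg.
Tool frame: the origin (TCP) lies midway between the tips of the shut fingers; the grasp point (between the pads) lies 19 mm behind it; z points along the fingers, y is the line along which they close (so a half turn about z gives the same grasp; the last joint's range is limited). The gripper opens to 87 mm and grips with 3 to 60 N. Pads are 19 mm wide; open, the fingers measure 117 mm over their backs; the gripper's body (75 mm by 190 mm) begins 51 mm behind the grasp point.
Start: joints at [-65.426, 18.392, -4.016, 83.108, 1.295, 78.541, -3.26], TCP at [0.262, 0.595, 0.223] pointing down, gripper open.
Joint ranges: [-163.93, 163.93], [-17.29, 119.83], [-79.2, 71.16], [3.27, 140.29], [-89.18, 269.18], [5.43, 117.66], [-154.24, 154.24]. Speed limits (degrees/s): [147.25, 147.25, 180, 180, 180, 180, 180].

INTERFACE

Orientations are given as a 3x3 rotation matrix whose columns are the frame's x, y, z axes.
In Python, from bench import move_ptp, move_linear, goto_joints, open_gripper, clamp, pause, solve_ik, get_image, PlanningError, sign_off, look_for, current_time, current_joint_positions, current_joint_vel, current_effort, current_ee_pos, current_orientation, current_contact_force, current_ft_torque, current_width, current_gripper_force gives the robot as it stands. Calls block until the motion is done:
- move_ptp(position, orientation): joint-space move of the TCP to a pose.
- move_linear(position, orientation=None, speed=0.15, until_force=None): straight line of the TCP; orientation=None keeps the orientation; speed is the mean speed in m/s. With until_force (N) it stops when the force on the tool has changed by that much, and returns True; else False.
- goto_joints(angles): joint-space move.
- open_gripper() and clamp(effort=None): open the fingers fully, or close them until they stop; effort is the grip in N (None keeps the last).
- pause(seconds).
- solve_ik(position, orientation): joint angles nearest the present ones, or None.
- get_image(name): name is "side" or "top"; returns a dict with "img" (384x512x3 uint8, red, green, blue), "fx", "fy", "cx", "cy" (pixels), "pose" (4x4, takes a point from camera to world coordinates). Camera axes: x right, y up, looking along -z (the intrinsics and any distortion apply to the point x, -y, -z); pixel columns grow to the right and rows downward; lengths in m; the calibration is good to about 2 mm. A picture is of the moment at which its call begins. There is no depth.
A pose or a line that the arm cannot do raises PlanningError and nothing moves.
- sign_off(): hands the job in; it is judged then, once.
Trained networks look in the newest picture that a camera, given by its name, has taken for a name from the list of things; names that differ only in an ending like _2 or _b are one class to them, and where a whole thing is asked for, a point or a joint stands for the part that bears it (a point fixed in the world has none). Each returns a list of dicts, best first, with "confidence" (0 to 1); they miss things now and then, are a little off and sometimes report something else, mostly with a low value. They report only what shows in the picture. A call takes as long as a camera call. They do not tell look-alikes from the thing itself.
- look_for(camera, name): "box" ([left, top, right, bottom] in pixels, round what is visible of it).
Readings, each from a call of its own:
- current_time(): time.
- current_joint_positions(): joint angles.
- current_joint_vel(): joint speeds.
- current_effort(): joint torques, N m.
- current_ee_pos(): TCP position.
- current_orientation(): TCP orientation.
- current_contact_force(): force on the tool from outside, world axes, zero at the start.
- current_ft_torque(): the same for the moment, N m.
- current_width(): finger opening in m.
- current_gripper_force(): force on a finger pad.
Only numpy, scipy, OpenCV 4.12 (cv2) and the standard library are available. Lean on these libraries where they do the work, as an engineer would, in place of code of your own. Each camera call takes 0.05 s, during which the arm holds its last target. There are 200 camera calls.

## Working session

There is one attempt and no reset: what is moved stays moved. The work goes in short steps, each a Python script; the robot and the scene stay as the last script left them, time stands still between calls to the robot, and variables do not carry over. Pictures are saved under pics/ and viewed, at most 14 in all, crops included, and the job is handed in when it is done.

```bash
ls; mkdir -p pics; python3 - <<'E'
from bench import *
import cv2, numpy as np
for c in ("top","side"):
    d=get_image(c); cv2.imwrite(f"pics/{c}0.png",d["img"][:,:,::-1])
    print(c,{k:d[k] for k in d if k not in("img",)})
    for n in "jar_red jar_blue jar_white stand_red stand_blue stand_white beaker_large beaker_small".split():
        print(n,[(np.round(r["box"]).astype(int).tolist(),round(r["confidence"],2)) for r in look_for(c,n)])
print(current_time(),current_orientation())
E
```

```text
pics
top {'fx': 473.7915487350304, 'fy': 473.7915487350304, 'cx': 261.471936995694, 'cy': 187.86565078643682, 'pose': array([[-0.00635483,  0.99623883, -0.08641648,  0.4131846 ],
       [-0.99986589, -0.00763476, -0.01448865,  0.07521298],
       [-0.01509392,  0.08631282,  0.99615374,  1.19245506],
       [ 0.        ,  0.        ,  0.        ,  1.        ]])}
jar_red [([139, 122, 161, 140], 0.79), ([106, 199, 148, 232], 0.7), ([128, 159, 159, 176], 0.56), ([371, 200, 412, 238], 0.42)]
jar_blue [([238, 205, 265, 231], 0.62)]
jar_white [([374, 202, 410, 242], 0.74), ([190, 145, 217, 173], 0.73)]
stand_red []
stand_blue [([375, 200, 413, 240], 0.95)]
stand_white [([290, 197, 327, 239], 0.7)]
beaker_large [([172, 210, 196, 231], 0.95)]
beaker_small [([254, 147, 276, 166], 0.82)]
side {'fx': 412.17344099322224, 'fy': 412.17344099322224, 'cx': 256.5067155257253, 'cy': 190.87457853744667, 'pose': array([[ 0.9898248 ,  0.09563977, -0.10535603,  0.4080262 ],
       [-0.14050511,  0.53999248, -0.82985929, -0.95176231],
       [-0.02247608,  0.83621837,  0.54793583,  0.73189848],
       [ 0.        ,  0.        ,  0.        ,  1.        ]])}
jar_red [([242, 139, 262, 164], 0.74), ([208, 127, 230, 160], 0.67), ([277, 142, 284, 160], 0.56)]
jar_blue [([213, 178, 230, 205], 0.79)]
jar_white [([255, 152, 270, 180], 0.58)]
stand_red [([264, 228, 305, 248], 0.61)]
stand_blue [([216, 268, 254, 295], 0.81)]
stand_white [([210, 218, 248, 236], 0.76)]
beaker_large [([211, 155, 225, 179], 0.63)]
beaker_small [([268, 184, 282, 207], 0.58)]
0.9 [[-9.15213536e-01  4.02969198e-01  9.87362119e-05]
 [ 4.02969207e-01  9.15213533e-01  9.01004406e-05]
 [-5.40570150e-05  1.22248796e-04 -9.99999991e-01]]
```

```bash
python3 - <<'E'
import cv2
a=cv2.imread("pics/top0.png")[90:290,80:440]; cv2.imwrite("pics/top0c.png",cv2.resize(a,None,fx=2.2,fy=2.2,interpolation=cv2.INTER_CUBIC))
a=cv2.imread("pics/side0.png")[110:310,150:400]; cv2.imwrite("pics/side0c.png",cv2.resize(a,None,fx=3,fy=3,interpolation=cv2.INTER_CUBIC))
E
```

```text
(no output)
```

View pics/top0c.png

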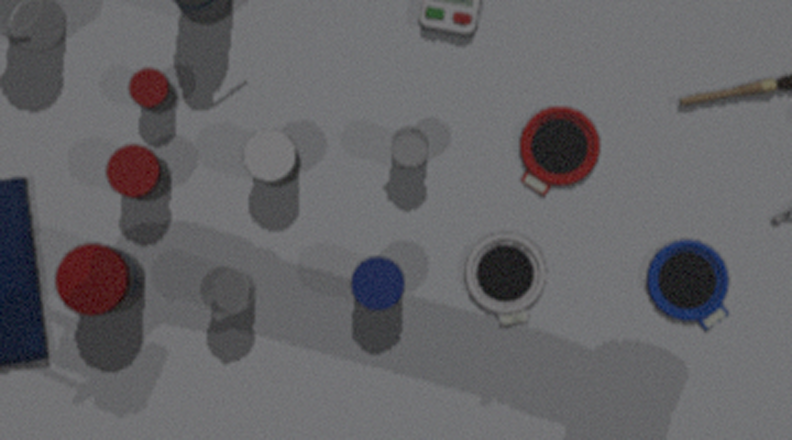

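View pics/side0c.png

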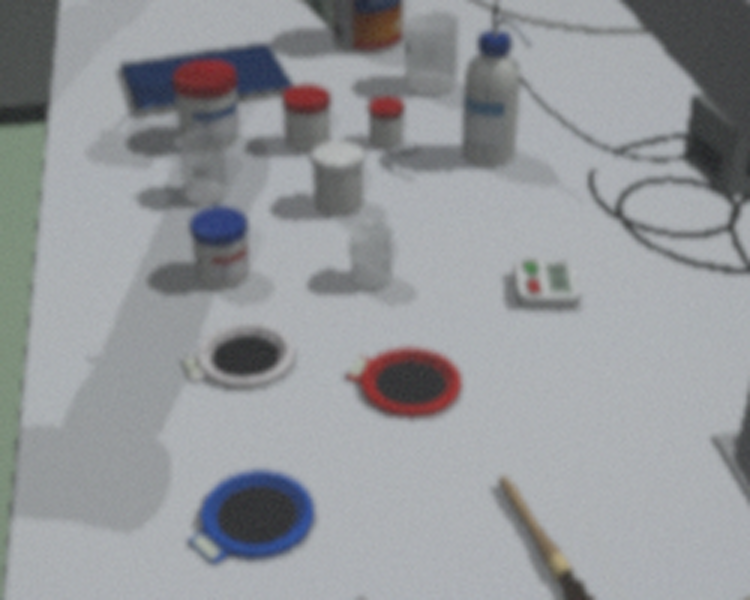

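The top view shows three red-lidded jars: small at (148,130), middle at (141,168) and large at (122,217). The white lid is at (203,160) and the blue lid at (252,219). The stands are red (334,156), white (310,214) and blue (392,218). I'll fit the positions precisely and check them with the side camera.

```bash
cat > vis.py <<'E'
import numpy as np, cv2
from scipy.optimize import fsolve
def proj(d,P):
    T=np.linalg.inv(d["pose"]); p=np.atleast_2d(P)@T[:3,:3].T+T[:3,3]
    return np.c_[d["cx"]+d["fx"]*p[:,0]/-p[:,2], d["cy"]+d["fy"]*-p[:,1]/-p[:,2]]
def ray(d,uv,z):
    c=np.array([(uv[0]-d["cx"])/d["fx"],-(uv[1]-d["cy"])/d["fy"],-1]); v=d["pose"][:3,:3]@c; o=d["pose"][:3,3]
    return (o+v*(z-o[2])/v[2])[:2]
def hullc(d,xy,zs,r):
    t=np.linspace(0,2*np.pi,60)
    P=np.vstack([np.c_[xy[0]+r*np.cos(t),xy[1]+r*np.sin(t),0*t+z] for z in zs])
    h=cv2.convexHull(proj(d,P).astype(np.float32)); m=cv2.moments(h)
    return np.array([m["m10"],m["m01"]])/m["m00"], m["m00"]
def blob(d,kind,near):
    im=cv2.GaussianBlur(d["img"],(3,3),0).astype(int); R,G,B=im[...,0],im[...,1],im[...,2]
    x,y=int(near[0]),int(near[1])
    m={"red":R-np.maximum(G,B)>35,"blue":B-R>25,"white":np.minimum(R,B)>im[y-30:y+31,x-30:x+31].mean()*1.0+0,"dark":im.max(2)<75}[kind]
    if kind=="white":
        w=im[y-25:y+26,x-25:x+26].min(2); t,_=cv2.threshold(w.astype(np.uint8),0,255,cv2.THRESH_OTSU)
        c=im[y-3:y+4,x-3:x+4].min(2).mean(); bg=np.median(im.min(2)); m=im.min(2)>(c+bg)/2
    m=cv2.morphologyEx(m.astype(np.uint8),cv2.MORPH_OPEN,np.ones((3,3)))
    n,l,s,c=cv2.connectedComponentsWithStats(m); k=l[y,x]
    return (c[k],s[k,4]) if k else (None,0)
def locate(d,kind,near,zs,r):
    c,a=blob(d,kind,near)
    if c is None: return None
    xy=fsolve(lambda q:hullc(d,q,zs,r)[0]-c,ray(d,c,zs[0]))
    return xy,c,a,hullc(d,xy,zs,r)[1]
E
python3 - <<'E'
from bench import *; from vis import *
d=get_image("top"); s=get_image("side")
for n,k,uv,sv,zs,r in [("jr","red",(141,168),(252,145),(.068,.048),.0295),("jb","blue",(252,219),(223,185),(.068,.048),.0295),("jw","white",(203,160),(263,162),(.068,),.0295),
 ("small red","red",(148,130),(278,146),(.068,.048),.0295),("big red","red",(122,217),(218,136),(.068,.048),.0295),
 ("sr","dark",(334,156),(287,237),(.005,),.031),("sw","dark",(310,214),(232,228),(.005,),.031),("sb","dark",(392,218),(236,282),(.005,),.031)]:
    for nm,cam,p in(("top",d,uv),("side",s,sv)):
        o=locate(cam,k,p,zs,r)
        print(n,nm,o and (o[0].round(4),o[1].round(1),int(o[2]),int(o[3]),np.hypot(*o[0]).round(3)), d["img"][uv[1],uv[0]])
print(np.median(d["img"]), [r0["box"] for r0 in []])
E
```

```text
jr top (array([0.5639, 0.3852]), array([140.1, 167.2]), 410, 520, np.float64(0.683)) [90 37 34]
jr side (array([0.5659, 0.3925]), array([251.7, 142.2]), 95, 172, np.float64(0.689)) [90 37 34]
jb top (array([0.4381, 0.1164]), array([251.3, 218.5]), 437, 488, np.float64(0.453)) [34 45 83]
jb side (array([0.4403, 0.124 ]), array([222.6, 184.3]), 190, 260, np.float64(0.457)) [34 45 83]
jw top (array([ 0.6186, -0.0912]), array([337.4, 142.5]), 60487, 470, np.float64(0.625)) [116 116 116]
jw side (array([ 0.5295, -0.2206]), array([270.1, 253.4]), 52712, 324, np.float64(0.574)) [116 116 116]
small red top (array([0.6567, 0.3692]), array([147.2, 129.4]), 215, 516, np.float64(0.753)) [90 36 31]
small red side (array([0.6571, 0.3532]), array([278.4, 144.9]), 55, 179, np.float64(0.746)) [90 36 31]
big red top (array([0.4453, 0.4289]), array([121.1, 216.4]), 761, 535, np.float64(0.618)) [76 26 19]
big red side (array([0.4493, 0.4747]), array([218.3, 135.2]), 172, 158, np.float64(0.654)) [76 26 19]
sr top (array([ 0.5977, -0.0913]), array([334.1, 155.2]), 580, 469, np.float64(0.605)) [32 36 37]
sr side (array([ 0.5967, -0.093 ]), array([286.6, 237. ]), 224, 257, np.float64(0.604)) [32 36 37]
sw top (array([ 0.4508, -0.0267]), array([309.3, 213.6]), 537, 483, np.float64(0.452)) [35 32 35]
sw side (array([ 0.4512, -0.029 ]), array([231.6, 228.1]), 183, 233, np.float64(0.452)) [35 32 35]
sb top (array([ 0.443 , -0.2333]), array([392.4, 216.2]), 620, 487, np.float64(0.501)) [34 35 32]
sb side (array([ 0.4418, -0.2355]), array([235.4, 281. ]), 340, 376, np.float64(0.501)) [34 35 32]
103.0 []vis.py:13: RuntimeWarning: invalid value encountered in divide
  return np.array([m["m10"],m["m01"]])/m["m00"], m["m00"]
vis.py:27: RuntimeWarning: The iteration is not making good progress, as measured by the 
 improvement from the last ten iterations.
  xy=fsolve(lambda q:hullc(d,q,zs,r)[0]-c,ray(d,c,zs[0]))
```

Both cameras agree within a few mm, and all targets are within reach. Red jar first.

```bash
cat > act.py <<'E'
from bench import *; import numpy as np
R=np.array([[-1.,0,0],[0,1,0],[0,0,-1]])
def transfer(j,s):
    t=current_time(); zc=.20; g=.039
    move_ptp([*j,zc],R); move_linear([*j,.10]); 
    hit=move_linear([*j,g],speed=.08,until_force=8); print("descend hit",hit,current_ee_pos())
    if hit: return
    clamp(15); print("width",current_width(),current_gripper_force())
    move_linear([*j,zc]); print("lifted width",current_width(),current_gripper_force(),current_contact_force())
    move_linear([*s,zc],speed=.2); move_linear([*s,.06])
    hit=move_linear([*s,g+.002],speed=.03,until_force=4); print("place hit",hit,current_ee_pos(),current_contact_force())
    open_gripper(); move_linear([*s,zc]); print("t",t,current_time())
E
python3 - <<'E'
from act import *
transfer((.565,.3875),(.5975,-.092))
import cv2
for c in("top","side"): cv2.imwrite(f"pics/{c}1.png",get_image(c)["img"][:,:,::-1])
a=cv2.imread("pics/side1.png")[110:310,150:400]; cv2.imwrite("pics/side1c.png",cv2.resize(a,None,fx=3,fy=3,interpolation=cv2.INTER_CUBIC))
E
```

```text
descend hit False [0.5653989  0.38776038 0.0395041 ]
width 0.058261683118342976 14.999930933117867
lifted width 0.05813537874590966 15.000014500692487 [-0.29047585  0.2060458  -0.03673101]
place hit True [ 0.5972911  -0.0919      0.04281452] [0.16566919 0.57176401 3.08989652]
t 1.0 12.125
```

View pics/side1c.png

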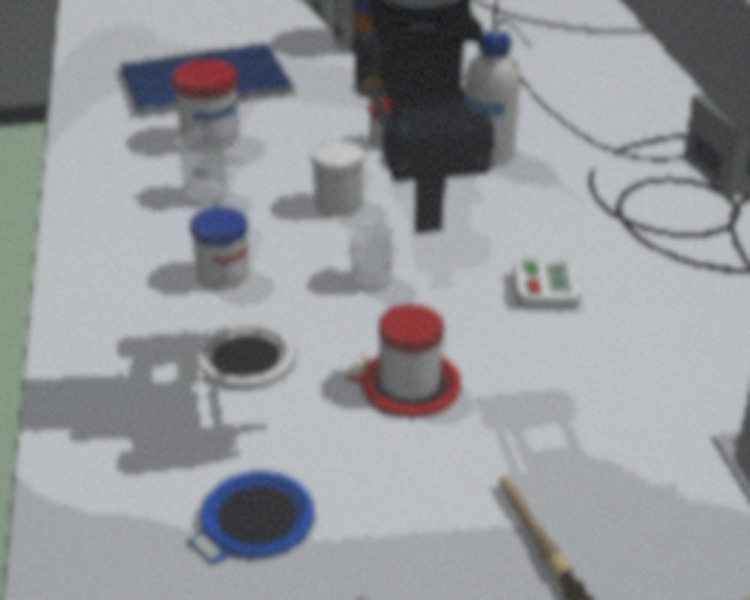

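The red jar stands upright in the red stand at crop (410,360), and it touched down at the expected height. Next are blue and then white. For white I use the lid centre seen at (202.7,160.5), checked against the side box.

```bash
python3 - <<'E'
from act import *; from vis import *
import cv2
transfer((.4385,.118),(.4425,-.2345))
d=get_image("top"); s=get_image("side")
w=ray(d,(202.7,160.5),.068); b=look_for("side","jar_white"); 
print(w, proj(s,[*w,.034]), [x["box"] for x in b])
cv2.imwrite("pics/s2.png",cv2.resize(s["img"][110:310,150:400,::-1],None,fx=3,fy=3))
cv2.imwrite("pics/t2.png",cv2.resize(d["img"][90:290,80:440,::-1],None,fx=2.2,fy=2.2))
E
```

```text
descend hit False [0.43893958 0.11813481 0.03941202]
width 0.058274499439809294 14.999943757429719
lifted width 0.0583179110373085 14.999982202425599 [ 0.13659645  0.79964404 -1.08518398]
place hit True [ 0.44234161 -0.23429712  0.04286032] [-0.40532124  0.17918912  3.06837011]
t 12.225 22.3667
[0.57770641 0.23215427] [[261.6615155  169.43114361]] [[253.6, 155.7, 273.4, 182.4]]
```

View pics/s2.png

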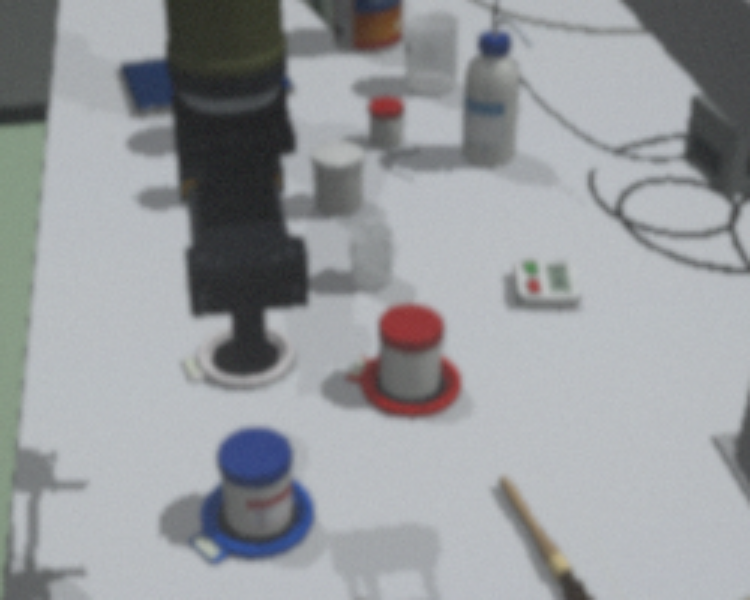

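View pics/t2.png

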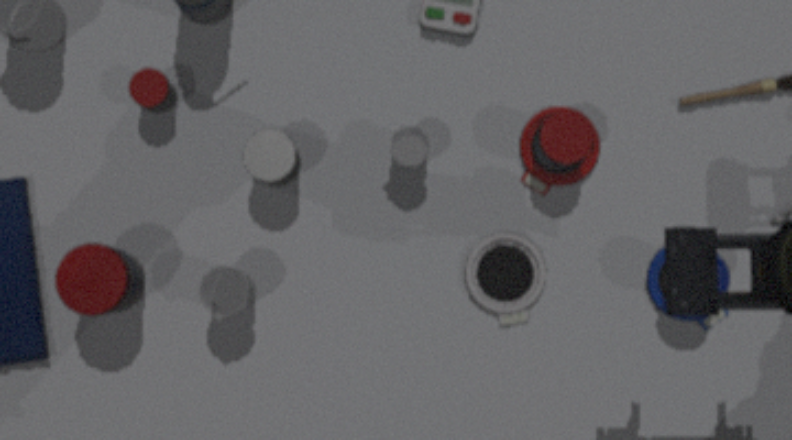

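The blue jar is upright in the blue stand, at side crop (258,500). The white lid is still at top crop (270,155), and the side projection matches its box. Next I move the white jar and then retract.

```bash
python3 - <<'E'
from act import *
import cv2
transfer((.5775,.2325),(.451,-.0275))
move_ptp([.47,.25,.3],R)
d=get_image("top"); s=get_image("side")
cv2.imwrite("pics/s3.png",cv2.resize(s["img"][110:310,150:400,::-1],None,fx=3,fy=3))
cv2.imwrite("pics/t3.png",cv2.resize(d["img"][90:290,80:440,::-1],None,fx=2.2,fy=2.2))
print(current_time())
E
```

```text
descend hit False [0.57793952 0.23264151 0.03940728]
width 0.057972813362486865 14.999978793784976
lifted width 0.058263347862718445 14.99995012767613 [ 0.20118405 -0.11766513 -0.68273977]
place hit True [ 0.45081655 -0.02749404  0.04273516] [-0.50264464  0.50067308  3.3329616 ]
t 22.5167 33.0833
34.3167
```

View pics/s3.png

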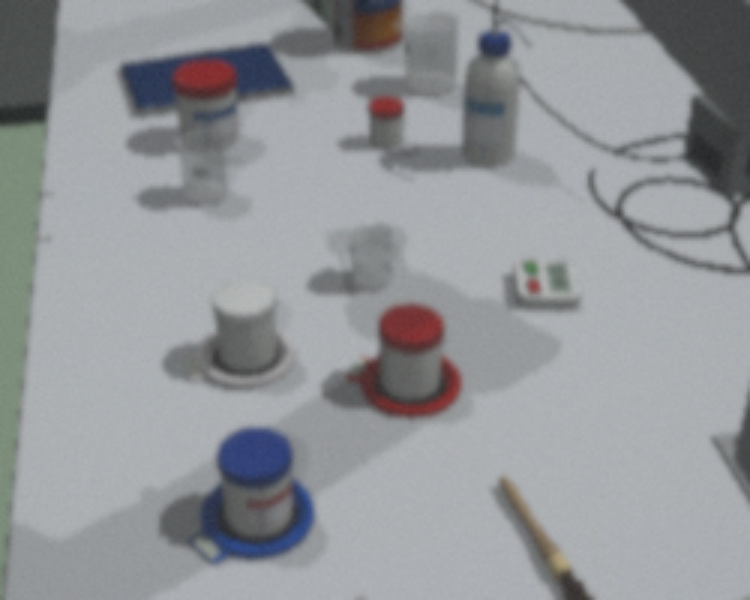

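View pics/t3.png

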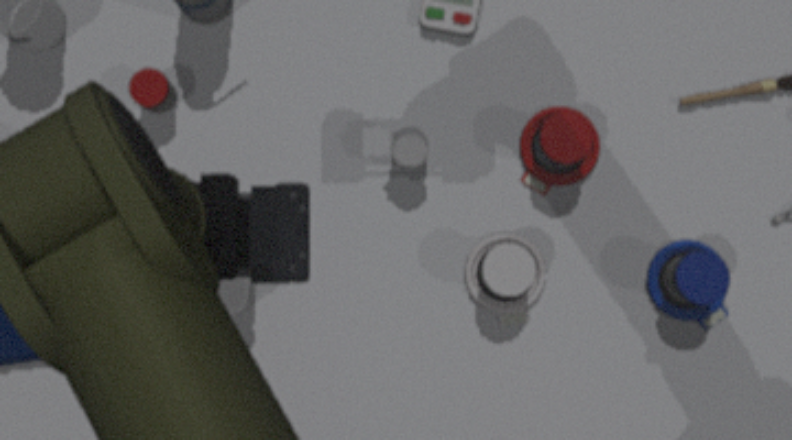

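All three jars stand upright in the stands matching their lids: white at (246,330), red at (410,360) and blue at (258,490) in the side crop. Both beakers are where they were.

```bash
python3 -c "
from bench import *
print(sign_off())"
```

```text
the job is handed in; nothing more can be done
None
```

The job is handed in at about 34 s: the red-, blue- and white-lidded jars were placed in that order, upright in their matching stands, and both beakers still stand where they were.

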